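# Free the lamp lift's pawl with a bar and lower the grow lamp

## Task

The grow lamp has to come down over its seed tray: take the plain square steel bar out of the tool bin and, with the bar and not with the fingers or another tool, flick the lift's pawl up from beneath until it falls right over to its other side and stays clear of the rack. Only then press the lamp down gently, without ramming it, until it is fully down on its stop. Leave the bar lying flat in the empty compartment of the bin, and leave the other tools, the pot and the bottle where they are.

Things in the scene. Friction and masses are not known exactly. Their poses are not given: they have to be found in the camera images.
- hoist: Fixed lamp lift. Origin on the table; x level, from its open front (where the bar enters) to its back, roughly away from the robot; y towards its lamp side, z up. In its frame, mm: base plate x -60 to 130, y -86 to 250, 12 thick; mast 30 x 30 at (37, 18), 345 high; black seed tray x -40 to 120, y 55 to 235, up to z 62. Teeth tips of the rack: plane y = -7.
- pawl_hinge (a point): Hinge centre of the pawl, at (0, -55, 100) in the lift's frame; axes as the lift's. Hinge boss 22 in diameter. Behind the pawl a fixed bracket plate, x 12 to 20 from here: y -20 to 15, z up to 15, and an ear y -70 to -10, z -15 to 25 with the stop pin. The space in front (x below -20) is free.
- pawl (a joint): Pawl hinge, rad, axis along the lift's x. 0 = engaged, on its limit, blade pointing up at 45 deg towards the rack (+y); grows as it swings up and over towards -y; upright at 0.785; beyond that it falls over by its own weight (150 g) to its stop at 1.9 and stays there, short of that it falls back.
- pawl_blade: The pawl's dark steel blade: origin on the hinge, own y along the blade from hinge to nose, x along the hinge. 84 long, 12 thick, 16 wide (x -8 to 8). The nose reaches between two rack teeth. Nothing is beneath the blade between boss and rack tips down to the base plate: a bar can be put in there from the front, along the lift's x, at any height below the blade.
- lamp (a joint): How far the lamp carriage (lamp panel, sleeve, toothed rack) has come down its mast, m. Starts between 0.008 and 0.022; with the pawl engaged a tooth stops it at 0.03; bottom stop at 0.12. Spring-balanced in a stiff guide: it stays where it is left and takes 8 to 12 N of downward push.
- lamp_pad (a point): Bare spot on the flat top of the white lamp panel (160 x 200 x 26), a good place to press: in the lift's frame at x 0, y 110, z 268 less the lamp joint. Axes as the lift's. The panel spans x -40 to 120 and y 45 to 245 there; cooling fins 12 high begin 50 behind the spot.
- bin: Fixed black tool bin 250 (x) x 248 (y) x 40 high, three equal compartments side by side across y, each 240 x 76 inside, centred at y -81, 0 and 81; walls and floor 5 thick. Two ribs across the bin at x -70 and 70, 8 wide, carry the tools 19 above the table; origin centre of the underside.
- rod: Plain square steel bar 200 x 12 x 12, about 0.17 kg, along its own x; both ends alike; origin centre of its underside. Lies on the ribs in one of the compartments, roughly along the bin's x.
- trowel: Small trowel about 190 long, wooden handle, broad steel blade; lies in another compartment. Stays there.
- weeder: Weeding knife about 200 long, wooden handle 22 wide, narrow flat blade; lies in another compartment. Stays there.
- pot: Black plastic pot, 84 in diameter at the rim, 80 high, standing in front of the lift; origin centre of its underside.
- bottle: White bottle 64 in diameter, 160 high, standing beside the lift behind the pawl; origin centre of its underside.
There are look-alikes about, which are no part of the job. Of the things that look like the rod, the middle-sized one is meant.

How it is judged:
By the outcome, as a careful person would: the job done as asked, in the order asked, and still so for the second after the job is handed in, with the robot touching nothing.
It also fails if it takes over 72 s, if anything falls off the work surface, if the arm or the gripper's body presses on something with over 40 N, if the wrist force passes 120 N, or if a joint passes its speed limit or range.

## Robot

A 6-joint arm with a two-finger parallel gripper is mounted at the origin on the work surface. World frame = base frame: x ahead of the robot, y to its left, z up, the work surface at z = 0. Lengths are in m, angles in rad, forces in N, time in s.
With the tool pointing down it reaches from about 0.3 to 0.775 m from the base axis. Payload 14.6 kg.
Tool frame: the origin (TCP) lies at the very end of the fingers, on their centre line; the grasp point (between the pads) lies 19 mm behind it; z points along the fingers, y is the line along which they close (so a half turn about z gives the same grasp; the last joint's range is limited). The gripper opens to 94 mm and grips with 3 to 60 N. Pads are 16 mm wide; open, the fingers measure 119 mm over their backs; the gripper's body (75 mm by 177 mm) begins 78 mm behind the grasp point.
Start: joints at [-1.171, 0.3, 1.521, -0, 1.321, -0.067], TCP at [0.248, -0.491, 0.205] pointing down, gripper open.
Joint ranges: [-3.03, 3.03], [-0.79, 2.21], [0.23, 2.52], [-1.04, 4.18], [0, 3.07], [-2.55, 2.55]. Speed limits (rad/s): [2.22, 2.22, 2.57, 3.14, 3.14, 3.14].

## Interface

Orientations are given as [roll, pitch, yaw] about the fixed x, y, z axes, in that order (R = Rz(yaw) Ry(pitch) Rx(roll)).
In Python, from station import ctrl gives the robot as it stands.
- The arm moves only by the shell command python3 -m pendant 'ROWS' [OPENING] [FORCE]. ROWS is JSON, a list of rows, each a list of 2 entries, a list of its own where there are three numbers: the shift along the world's x, y, z in cm, then the turn about the world's z in rad. A call has 1 to 20 rows; each row shifts and turns the commanded pose from where the row before left it; what a row does not reach is not made up. A row lasts 1/12 s, in which the tool goes at most 41.7 mm and 7.16 degrees, less where a joint would pass 70% of its speed; a pose out of reach is approached as far as the arm can. A call is refused whole if a number of a shift passes 4.17 or a number of a turn 0.125, either way. A call with a gripper value outside its range is refused whole. OPENING is the opening, from 0 (shut) to 1 (fully open), set as the call begins (- or left out, the last holds). The fingers move at their own pace and stop on an object; FORCE is the grip in N (left out, the last holds). Time passes only in rows, so rows that do not move let the fingers close. It gives the time, the measured TCP pose, the force, the opening and the grip force at its end, in the units of the state.
- ctrl.get_obs(): the state, without advancing time (a new reading comes with each control period).
- ctrl.camera(name): name is "scene" or "top"; returns a dict with "color" (480x640x3 uint8, red, green, blue), "intrinsics" (3x3 intrinsics, pixels), "camera_from_world" (4x4, takes a point from world to camera coordinates). Camera axes: x right, y down, z forward; pixel columns grow to the right and rows downward; lengths in m; the calibration is good to about 2 mm. A picture is of the moment at which its call begins. There is no depth.
- ctrl.hand_in(): hands the job in; it is judged then, once.
The state is a dict: "time_s": time; "qpos": joint angles; "joint_vel": joint speeds; "tau": joint torques, N m; "ee_pos": TCP position; "eef_rot": TCP orientation; "force": force on the tool from outside, world axes, zero at the start; "moment": the same for the moment, N m; "grip_width": finger opening in m; "grip_force": force on a finger pad.
Only numpy, scipy, OpenCV 4.12 (cv2) and the standard library are available. Lean on these libraries where they do the work, as an engineer would, in place of code of your own. Each camera call takes 0.05 s, during which the arm holds its last target. There are 200 camera calls.

## Working session

There is one attempt and no reset: what is moved stays moved. The work goes in short steps, Python scripts to look and compute and a shell command to move; the robot and the scene stay as the last step left them, time stands still between calls to the robot, and variables do not carry over. Pictures are saved under pics/ and viewed, at most 10 in all, crops included, and the job is handed in when it is done.

```bash
mkdir -p pics
cat > h.py <<'E'
import numpy as np, cv2
from station import ctrl
def cam(n,save=None):
    c=ctrl.camera(n); 
    if save: cv2.imwrite(f'pics/{save}.png',c['color'][:,:,::-1])
    return c
def ray(c,uv,z):
    K=np.array(c['intrinsics']);T=np.array(c['camera_from_world']);R=T[:3,:3];o=-R.T@T[:3,3]
    d=R.T@np.linalg.inv(K)@np.array([uv[0],uv[1],1.]);return o+d*(z-o[2])/d[2]
def proj(c,p):
    T=np.array(c['camera_from_world']);q=np.array(c['intrinsics'])@(T[:3,:3]@np.array(p)+T[:3,3]);return q[:2]/q[2]
def tri(c1,u1,c2,u2):
    A=[]
    for c,u in((c1,u1),(c2,u2)):
        P=np.array(c['intrinsics'])@np.array(c['camera_from_world'])[:3];A+=[u[0]*P[2]-P[0],u[1]*P[2]-P[1]]
    v=np.linalg.svd(np.array(A))[2][-1];return v[:3]/v[3]
E
python3 - <<'E'
from h import *
for n in('top','scene'):
    c=cam(n,n+'1');T=c['camera_from_world'];print(n,-T[:3,:3].T@T[:3,3],c['intrinsics'][0][0])
o=ctrl.get_obs();print(o['time_s'],o['ee_pos'],o['eef_rot'],o['force'],o['grip_width'])
E
```

```text
top [ 0.38340152 -0.15794785  1.21584965] 480.9612482837039
scene [ 1.27948338 -0.52087049  1.2061199 ] 527.1865214219259
0.1 [ 0.24741692 -0.49094098  0.20494648] [-3.14053490e+00 -5.72700317e-05  4.66819161e-01] [-0.57359767 -0.76547743 -0.98777116] 0.09381734986097394
```

View pics/top1.png

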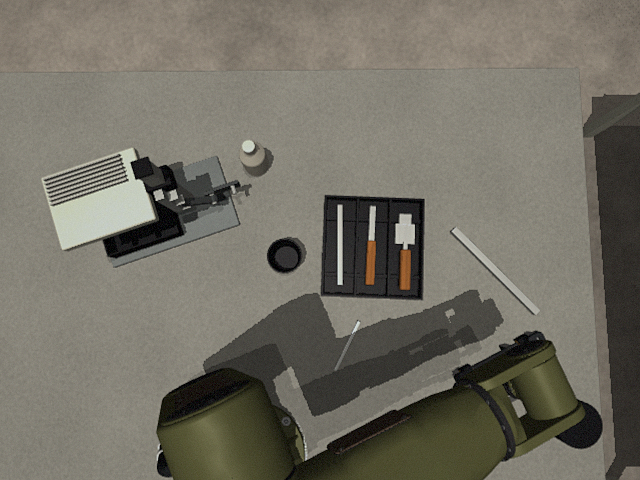

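View pics/scene1.png

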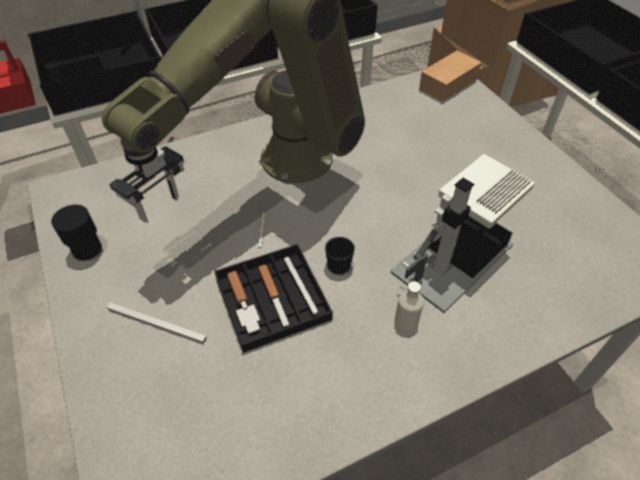

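The top view shows the bin at about (373,246) with the bar in its left compartment, (340,206)–(340,284). The weeder and trowel fill the other two compartments. The look-alikes lie loose: a long bar at (495,270) and a small one at (348,345). The lift's base-plate corners are near (240,225), (218,157) and (115,266), the pot is at (284,255) and the bottle at (250,152).

Run:
```python
from h import *
c=cam('top');s=cam('scene');I=c['color']
hsv=cv2.cvtColor(I,cv2.COLOR_RGB2HSV)
# rod
def rects(mask,x0,y0,x1,y1,amin=20):
    m=np.zeros_like(mask);m[y0:y1,x0:x1]=mask[y0:y1,x0:x1]
    cs,_=cv2.findContours(m,cv2.RETR_EXTERNAL,cv2.CHAIN_APPROX_NONE)
    return [cv2.minAreaRect(k) for k in sorted(cs,key=cv2.contourArea)[::-1] if cv2.contourArea(k)>amin]
br=(I.min(2)>110).astype(np.uint8)
for r in rects(br,328,198,352,292):
    b=cv2.boxPoints(r);w=np.array([ray(c,p,.031)for p in b]);print('rod px',r,'c',w.mean(0),'sides',np.linalg.norm(w[0]-w[1]),np.linalg.norm(w[1]-w[2]));print(w.round(4))
dk=(I.max(2)<75).astype(np.uint8)
r=rects(dk,315,188,430,305)[0];w=np.array([ray(c,p,.04)for p in cv2.boxPoints(r)]);print('bin',r,w.mean(0),'\n',w.round(4))
# panel: light, top z unknown
pm=((I.min(2)>165)).astype(np.uint8)
for r in rects(pm,20,130,180,260,300):
    w=np.array([ray(c,p,.253)for p in cv2.boxPoints(r)]);print('panel',r,w.mean(0),np.linalg.norm(w[0]-w[1]),np.linalg.norm(w[1]-w[2]),'\n',w.round(4))
for n,p in dict(fr=(240,225),br=(218,157),fl=(115,266)).items(): print(n,ray(c,p,.012))
o=cv2.resize(I[145:275,95:270],None,fx=4,fy=4,interpolation=cv2.INTER_CUBIC);cv2.imwrite('pics/crop1.png',o[:,:,::-1])
S=s['color'];o=cv2.resize(S[170:345,375:545],None,fx=3.4,fy=3.4,interpolation=cv2.INTER_CUBIC);cv2.imwrite('pics/crop2.png',o[:,:,::-1])
```

```text
rod px ((339.5, 244.5), (79.0, 5.0), 90.0) c [ 0.50294124 -0.21408742  0.031     ] sides 0.01247580445067502 0.19653341637014815
[[ 0.6012 -0.2089  0.031 ]
 [ 0.6012 -0.2214  0.031 ]
 [ 0.4046 -0.2192  0.031 ]
 [ 0.4047 -0.2069  0.031 ]]
bin ((372.965087890625, 246.94314575195312), (101.85608673095703, 101.00482177734375), 2.12109637260437) [ 0.49602626 -0.29563173  0.04      ] 
 [[ 0.3768 -0.1654  0.04  ]
 [ 0.626  -0.1764  0.04  ]
 [ 0.6148 -0.4285  0.04  ]
 [ 0.3664 -0.4123  0.04  ]]
panel ((96.95001220703125, 198.34999084472656), (73.99728393554688, 98.34683227539062), 71.56504821777344) [0.57797965 0.28937867 0.253     ] 0.1998286569922925 0.155474896971788 
 [[0.6188 0.4109 0.253 ]
 [0.6827 0.2215 0.253 ]
 [0.5363 0.1692 0.253 ]
 [0.4741 0.3559 0.253 ]]
fr [0.55508792 0.03598467 0.012     ]
br [0.73154279 0.09427541 0.012     ]
fl [0.45316582 0.34903937 0.012     ]
```

View pics/crop1.png

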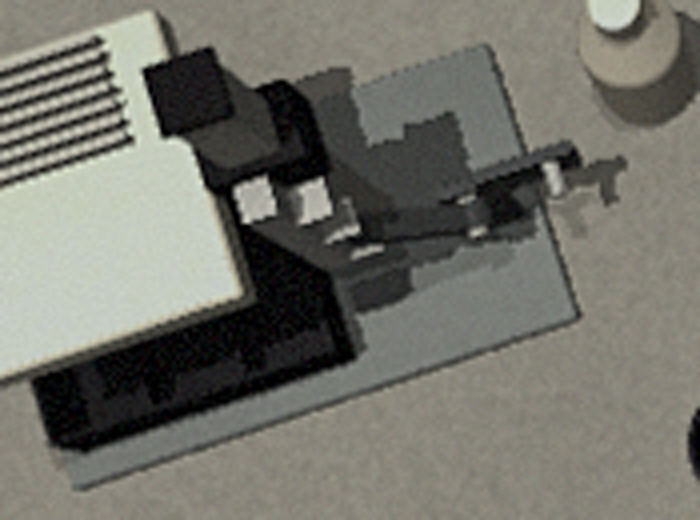

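View pics/crop2.png

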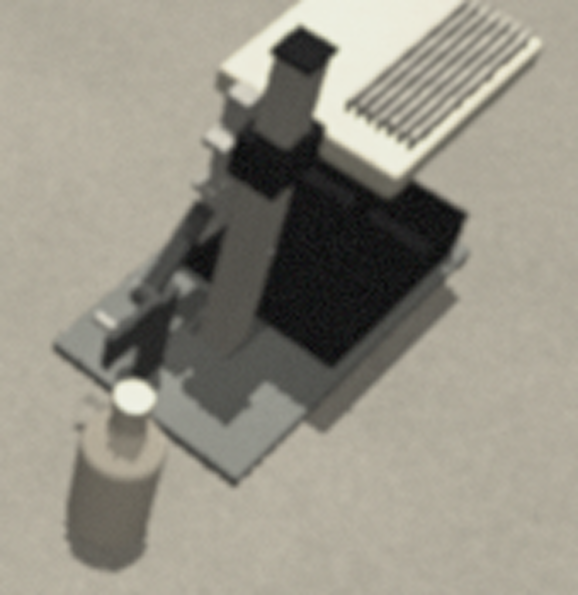

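The crops show the base-plate corners clearly. In the top view they are fr (239.8,224), br (217.5,156.5) and fl (115,267). In the scene view they are br (444.1,312.1) and fr (391.2,272.1). The pawl leans up towards the rack, so it is engaged.

Run:
```python
from h import *
from scipy.optimize import least_squares
c=cam('top');s=cam('scene')
obs=[(c,(239.75,224),(-60,-86)),(c,(217.5,156.5),(130,-86)),(c,(115,267),(-60,250)),(s,(444.1,312.1),(130,-86)),(s,(391.2,272.1),(-60,-86))]
W=[];
def fit(pts):
    L=np.array([p[1] for p in pts])/1000;W=np.array([p[0] for p in pts])
    def f(q):
        C,S=np.cos(q[2]),np.sin(q[2]);return (L@np.array([[C,S],[-S,C]])+q[:2]-W).ravel()
    r=least_squares(f,[.6,.1,.3]);return r.x,(r.fun*1000).round(1)
P=[(ray(k,u,.012)[:2],l) for k,u,l in obs]
for a in(P[:3],P[3:],P): q,e=fit(a);print(q,e)
def w(p):
    C,S=np.cos(q[2]),np.sin(q[2]);p=np.array(p)/1000;return np.array([q[0]+C*p[0]-S*p[1],q[1]+S*p[0]+C*p[1],p[2]])
np.save('lift.npy',q)
for n,p in dict(hinge=(0,-55,100),nose=(0,4.4,159.4),masttop=(37,18,345)).items():
    print(n,w(p),'top',proj(c,w(p)),(proj(c,w(p))-[95,145])*4,'scene crop',(proj(s,w(p))-[375,170])*3.4)
# lamp height from panel corner edges
for l in(.008,.015,.022):
    print(l,[(proj(c,w((x,y,268-l*1000)))-[95,145]).round(1)*4 for x,y in((-40,45),(120,45))])
# bin by outline corners in top at z=.04
I=c['color'];d=(I.max(2)<75).astype(np.uint8);m=np.zeros_like(d);m[188:305,315:430]=d[188:305,315:430]
m=cv2.morphologyEx(m,cv2.MORPH_CLOSE,np.ones((9,9)))
k=max(cv2.findContours(m,0,1)[0],key=cv2.contourArea);a=cv2.approxPolyDP(cv2.convexHull(k),4,True)[:,0];print(a.tolist(),[ray(c,p,.04).round(4) for p in a])
# rod ends in scene
S=s['color'];b=(S.min(2)>120).astype(np.uint8);m=np.zeros_like(b);m[250:318,278:322]=b[250:318,278:322]
k=max(cv2.findContours(m,0,1)[0],key=cv2.contourArea);r=cv2.minAreaRect(k);B=cv2.boxPoints(r);print(r,[ray(s,p,.028).round(4) for p in B])
```

```text
[0.58557306 0.13469541 0.32662834] [-1.3 -2.7  3.4 -0.6 -2.1  3.3]
[0.59865657 0.13748301 0.32617679] [ 3.  1. -3. -1.]
[0.59063101 0.13552331 0.33961366] [ 5.1 -2.2  9.   2.2  0.1  2.3 -4.5  1.1 -9.7 -3.4]
hinge [0.60895277 0.08366472 0.1       ] top [214.077358   197.25505663] [476.30943199 209.02022651] scene crop [140.890326   293.70757921]
nose [0.58916527 0.139672   0.1594    ] top [183.20014201 200.89009615] [352.80056803 223.56038461] scene crop [199.24145225 203.2843316 ]
masttop [0.61952149 0.16482076 0.345     ] top [142.29693293 165.8056477 ] [189.18773173  83.2225908 ] scene crop [298.42587292  44.36603221]
0.008 [array([245.6, 286.4]), array([149.6,  -4.8])]
0.015 [array([250.4, 288.4]), array([154.8,  -0.8])]
0.022 [array([254.8, 290.4]), array([160. ,   3.2])]
[[325, 195], [424, 199], [422, 299], [316, 304]] [array([ 0.6249, -0.179 ,  0.04  ]), array([ 0.6133, -0.4241,  0.04  ]), array([ 0.3671, -0.4123,  0.04  ]), array([ 0.3565, -0.1551,  0.04  ])]
((312.0, 269.0), (38.0, 18.0), 90.0) [array([ 0.4043, -0.157 ,  0.028 ]), array([ 0.4267, -0.1106,  0.028 ]), array([ 0.5454, -0.1678,  0.028 ]), array([ 0.5242, -0.2116,  0.028 ])]
```

Run:
```python
from h import *
from scipy.optimize import least_squares
c=cam('top');s=cam('scene')
t=lambda u,v:(u/4+95,v/4+145)
z=lambda u,v:(u/3.4+375,v/3.4+170)
O=[(c,t(578,313),(-60,-86,12)),(c,t(490,46),(130,-86,12)),(c,t(78,486),(-60,250,6)),
(s,z(235,485),(130,-86,0)),(s,z(55,348),(-60,-86,0)),(c,t(187,92),(37,18,345)),(s,z(305,48),(37,18,345)),
(c,t(252,297),(-40,45,268)),(c,t(153,11),(120,45,268)),(s,z(219,68),(-40,45,268)),(s,z(392,178),(120,45,268)),(s,z(543,40),(120,245,268))]
def w(p,q):
    C,S=np.cos(q[2]),np.sin(q[2]);p=np.array(p)/1000;return np.array([q[0]+C*p[0]-S*p[1],q[1]+S*p[0]+C*p[1],p[2]-(q[3] if p[2]==.268 else 0)])
def f(q,O=O): return np.ravel([proj(k,w(p,q))-u for k,u,p in O])
for sel in(O,[o for o in O if o[0] is c],[o for o in O if o[0] is s]):
    r=least_squares(f,[.59,.135,.33,.015],loss='soft_l1',args=(sel,));print(r.x.round(4));
    print(f(r.x,sel).reshape(-1,2).round(1).tolist())
    if sel is O:q=r.x;np.save('lift.npy',q)
for p in((0,-55,100),(0,110,268),(0,4,159)):print(w(p,q).round(4),proj(c,w(p,q)))
# rod ends along column/row in top & bin edges
I=c['color'];print(I[244,315:432].max(1).tolist());print(I[196:212,340].max(1).tolist(),I[276:302,340].max(1).tolist())
for y in(212,278):print(y,I[y,332:348].max(1).tolist())
```

```text
[0.5891 0.1384 0.3343 0.0201]
[[-0.1, -0.4], [-1.6, -2.7], [-0.9, 0.8], [-1.1, -0.4], [-2.6, -0.7], [-1.0, -1.4], [-1.3, -1.8], [-1.2, -1.1], [0.3, -1.7], [-2.5, -0.3], [-0.3, 0.2], [-1.5, 0.3]]
[0.5864 0.1366 0.3291 0.0198]
[[0.6, 0.8], [-0.6, -1.6], [-0.5, 1.4], [0.0, -0.1], [-0.5, 0.1], [1.3, -0.6]]
[0.5926 0.1402 0.3352 0.0177]
[[0.2, 0.4], [-1.4, -0.0], [0.2, -1.1], [-1.0, -0.3], [1.5, 0.3], [0.2, 0.2]]
[0.6071 0.0865 0.1   ] [212.87029439 198.02522701]
[0.553  0.2424 0.2479] [120.59941383 210.43334953]
[0.5878 0.1422 0.159 ] [182.09657639 201.54786325]
[143, 140, 140, 143, 143, 146, 144, 111, 46, 41, 32, 50, 57, 48, 51, 45, 43, 49, 48, 44, 45, 32, 115, 225, 204, 200, 197, 137, 31, 44, 50, 44, 51, 44, 52, 45, 45, 46, 50, 35, 26, 49, 46, 45, 43, 47, 45, 48, 48, 40, 38, 31, 86, 148, 162, 164, 162, 153, 141, 151, 121, 27, 46, 41, 41, 41, 46, 38, 45, 43, 38, 23, 4, 25, 46, 41, 40, 48, 33, 29, 19, 17, 8, 17, 20, 22, 7, 18, 127, 203, 195, 181, 127, 40, 50, 58, 92, 93, 107, 92, 32, 41, 40, 23, 16, 0, 23, 24, 69, 127, 138, 138, 133, 134, 134, 139, 143]
[22, 22, 7, 5, 33, 36, 36, 27, 98, 180, 194, 196, 190, 194, 192, 194] [211, 208, 209, 211, 212, 210, 209, 223, 188, 35, 54, 54, 55, 53, 52, 51, 28, 17, 37, 56, 73, 132, 151, 146, 142, 138]
212 [41, 42, 39, 34, 22, 111, 211, 192, 193, 187, 115, 24, 40, 38, 40, 46]
278 [49, 56, 57, 48, 41, 116, 222, 210, 209, 202, 149, 32, 54, 48, 50, 55]
```

```bash
python3 -m pendant '[[[2.4,2.8,0],-0.12],[[2.4,2.8,0],-0.12],[[2.4,2.8,0],-0.12],[[2.4,2.8,0],-0.117],[[2.4,2.8,0],0],[[2.4,2.8,0],0],[[2.4,2.8,0],0],[[2.4,2.8,0],0],[[2.4,2.8,0],0],[[2.5,2.5,0],0],[[0,0,-3],0],[[0,0,-3],0],[[0,0,-3],0],[[0,0,-3],0],[[0,0,0],0],[[0,0,0],0]]' 0.38 40; python3 -c "
from h import *
c=cam('top','over');q=ctrl.get_obs();print(q['ee_pos'],q['eef_rot'],q['force'],q['qpos'])"
```

```text
time_s: 1.73
ee_pos: [0.487, -0.2155, 0.0852]
eef_rot: [-3.141, 0.002, -0.004]
force: [-0.1, -0.3, 0.3]
grip_width: 0.036
grip_force: 0.0
[ 0.48779114 -0.21592648  0.08673819] [ 3.14123751e+00 -6.93538330e-04 -4.18025890e-03] [-0.36337757 -0.30921475  0.04574166] [-4.85402332e-01  3.92990022e-01  1.69195369e+00  7.13220995e-06
  1.05586979e+00  1.08957087e+00]
```

```bash
python3 -m pendant '[[[0,0.15,-2],0],[[0,0,-2],0],[[0,0,-1.5],0],[[0,0,-1],0],[[0,0,-0.6],0],[[0,0,-0.4],0],[[0,0,0],0],[[0,0,0],0]]' 0.38 40; python3 -m pendant '[[[0,0,0],0],[[0,0,0],0],[[0,0,0],0],[[0,0,0],0],[[0,0,0],0],[[0,0,0],0]]' 0 40
```

```text
time_s: 2.45
ee_pos: [0.4878, -0.2144, 0.0113]
eef_rot: [3.141, -0.001, -0.004]
force: [0.8, -0.8, 0.6]
grip_width: 0.036
grip_force: 0.0
time_s: 2.95
ee_pos: [0.4874, -0.2142, 0.0107]
eef_rot: [3.141, -0.0, -0.004]
force: [-1.2, 1.0, 3.8]
grip_width: 0.0114
grip_force: 40.0
```

```bash
python3 -m pendant '[[[0,0,1],0],[[0,0,2],0],[[0,0,3.5],0],[[0,0,3.5],0],[[0,0,4],0],[[-0.4,3.1,0],0.113],[[-0.4,3.1,0],0.113],[[-0.4,3.1,0],0.112],[[-0.4,3.1,0],0],[[-0.4,3.1,0],0],[[-0.4,3.1,0],0],[[-0.4,3.1,0],0],[[-0.5,3.1,0],0],[[-0.5,3.1,0],0],[[0,0,0],0],[[0,0,0],0]]' 0 40
python3 - <<'E'
from h import *
c=cam('top','t3');s=cam('scene','s3')
a=cv2.resize(c['color'][130:290,140:300],(400,400),interpolation=2);b=cv2.resize(s['color'][150:310,330:490],(400,400),interpolation=2)
cv2.imwrite('pics/st3.png',np.hstack([a,b])[:,:,::-1]);o=ctrl.get_obs();print(o['ee_pos'],o['eef_rot'],o['grip_width'])
E
```

```text
time_s: 4.28
ee_pos: [0.449, 0.0659, 0.1509]
eef_rot: [3.141, -0.0, 0.337]
force: [0.0, -0.2, -1.9]
grip_width: 0.0114
grip_force: 40.0
[0.44935766 0.06441317 0.15070685] [ 3.14138066e+00 -3.92177258e-05  3.33993937e-01] 0.011247789126439294
```

View pics/st3.png

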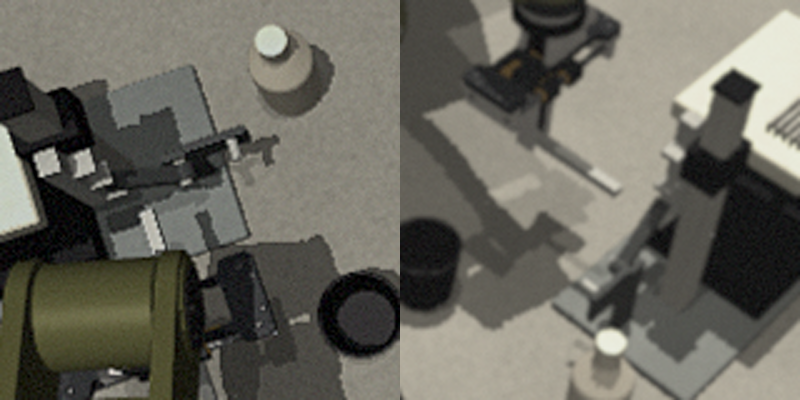

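The bar is held level and points at the gap. Its tip is near top pixel (200.8,214) and scene pixel (418,226). I'll check these against the expected tip position.

Run:
```python
from h import *
c=cam('top');s=cam('scene');o=ctrl.get_obs();e=o['ee_pos'];y=o['eef_rot'][2]
t=e+np.array([.116*np.cos(y),.116*np.sin(y),.0145]);print('tip exp',t,'top',proj(c,t),'scene',proj(s,t),'tri',tri(c,(200.5,214),s,(418,226)))
q=np.load('lift.npy');C,S=np.cos(q[2]),np.sin(q[2])
d=np.array([[C,S],[-S,C]])@(t[:2]-q[:2]);print('tip in lift',d)
def w(p):return np.array([q[0]+C*p[0]-S*p[1],q[1]+S*p[0]+C*p[1],p[2]])
# pawl blade outlines predicted
for p in((-.008,.0002,.1636),(.008,.0002,.1636),(-.008,-.0343,.1293),(.008,-.0343,.1293)):print('top edge',(proj(c,w(p))-[140,130])*2.5,(proj(s,w(p))-[330,150])*2.5+[400,0])
b=cv2.resize(c['color'][165:235,160:260],(800,560),interpolation=2);cv2.imwrite('pics/z4.png',b[:,:,::-1])
for p in((-.008,.0002,.1636),(.008,.0002,.1636),(-.008,-.0343,.1293),(.008,-.0343,.1293)):print('z4',(proj(c,w(p))-[160,165])*8)
```

```text
tip exp [0.55910436 0.10184762 0.16506456] top [199.25570675 213.6823631 ] scene [415.48032181 225.33406469] tri [0.56095586 0.10436396 0.16169691]
tip in lift [-0.04032469 -0.02473154]
top edge [110.62074786 184.84905925] [652.61677074 193.01589013]
top edge [105.10053085 168.13161225] [664.88627428 201.16019352]
top edge [156.61941955 179.32580692] [627.50388518 231.66973321]
top edge [151.20994856 163.14694633] [639.54773133 239.95743303]
z4 [193.98639314 311.51698959]
z4 [176.32169871 258.02115919]
z4 [341.18214254 293.84258214]
z4 [323.87183541 242.07022825]
```

View pics/z4.png

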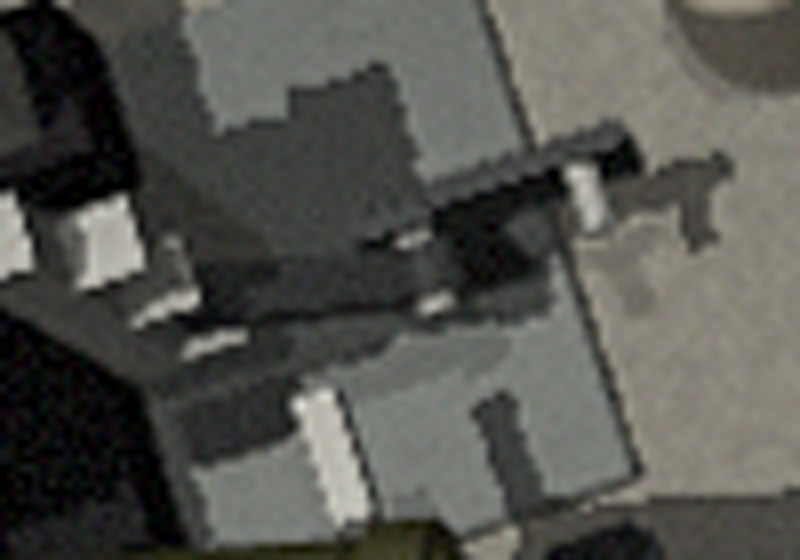

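The picture agrees with the model. The bar tip at (313,390) and the boss at (424,270) are within about 2 mm of prediction. Next: lower the bar and insert it.

```bash
python3 -m pendant '[[[0,0.2,-1.5],0],[[0,0,-1.5],0],[[0,0,-1.5],0],[[0,0,-1.5],0],[[0,0,0],0],[[0.9,0.3,0],0],[[0.9,0.3,0],0],[[0.9,0.3,0],0],[[0.8,0.3,0],0],[[0.8,0.3,0],0],[[0,0,0],0],[[0,0,0],0]]' 0 40
python3 - <<'E'
from h import *
o=ctrl.get_obs();e=o['ee_pos'];y=o['eef_rot'][2];q=np.load('lift.npy');C,S=np.cos(q[2]),np.sin(q[2])
t=e+np.array([.116*np.cos(y),.116*np.sin(y),.0145]);d=np.array([[C,S],[-S,C]])@(t[:2]-q[:2]);print('tip rel hinge',d+[0,.055],t[2]-.1,o['force'],e,y)
E
```

```text
time_s: 5.48
ee_pos: [0.4926, 0.082, 0.0905]
eef_rot: [-3.142, 0.0, 0.334]
force: [0.1, 0.6, -2.0]
grip_width: 0.0117
grip_force: 40.0
tip rel hinge [0.00633829 0.03332988] 0.004969683254328103 [ 0.1269362   0.59989421 -2.03396216] [0.49259519 0.08200728 0.09046968] 0.33413742140833924
```

```bash
python3 -m pendant '[[[0,0,0.5],0],[[0,0,0.5],0],[[0.08,-0.24,0.43],0],[[0.08,-0.24,0.43],0],[[0.12,-0.33,0.33],0],[[0.12,-0.33,0.33],0],[[0.15,-0.43,0.23],0],[[0.15,-0.43,0.23],0],[[0.15,-0.45,0.11],0],[[0.15,-0.45,0.11],0],[[0.1,-0.3,0],0],[[0.1,-0.3,0],0],[[0,0,0],0],[[0,0,0],0],[[0,0,0],0],[[0,0,0],0]]' 0 40
python3 - <<'E'
from h import *
c=cam('top','t5');s=cam('scene','s5')
o=ctrl.get_obs();e=o['ee_pos'];y=o['eef_rot'][2];q=np.load('lift.npy');C,S=np.cos(q[2]),np.sin(q[2])
t=e+np.array([.116*np.cos(y),.116*np.sin(y),.0145]);d=np.array([[C,S],[-S,C]])@(t[:2]-q[:2]);print('tip rel hinge',d+[0,.055],t[2]-.1,o['force'])
a=cv2.resize(c['color'][160:240,160:260],(500,400),interpolation=2);b=cv2.resize(s['color'][210:310,380:455],(300,400),interpolation=2)
cv2.imwrite('pics/st5.png',np.hstack([a,b])[:,:,::-1])
E
```

```text
time_s: 6.82
ee_pos: [0.5043, 0.047, 0.1224]
eef_rot: [-3.142, 0.0, 0.334]
force: [0.1, 1.3, -1.9]
grip_width: 0.0115
grip_force: 40.0
tip rel hinge [ 0.00589636 -0.00356417] 0.0369187282625999 [ 0.34018347 -0.20064618 -1.31021842]
```

View pics/st5.png

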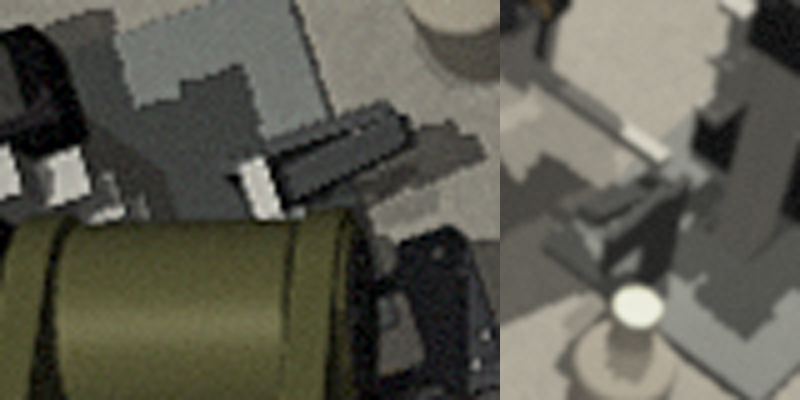

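The flick worked: the blade now lies over on the -y side, spanning about (280,180)–(410,120) in the left crop and clear of the rack. I'll withdraw the bar and take it back to its compartment.

```bash
python3 -m pendant '[[[-0.9,-0.3,0],0],[[-1.6,-0.6,0],0],[[-1.6,-0.6,0],0],[[-1.6,-0.5,0],0],[[0,0,2.5],0],[[0.5,-3,0],-0.113],[[0.5,-3,0],-0.113],[[0.5,-3,0],-0.112],[[0.5,-3,0],0],[[0.5,-3,0],0],[[0.5,-3,0],0],[[0.5,-3,0],0],[[0.5,-3.1,0],0],[[0,0,-3],0],[[0,0,-3],0],[[0,0,-3],0],[[0,0,0],0],[[0,0,0],0]]' 0 40
```

```text
time_s: 8.42
ee_pos: [0.4869, -0.2138, 0.0571]
eef_rot: [-3.14, 0.002, -0.004]
force: [0.1, 0.6, -1.8]
grip_width: 0.0117
grip_force: 40.0
```

```bash
python3 -m pendant '[[[0,0,-1.5],0],[[0,0,-1.2],0],[[0,0,-0.8],0],[[0,0,-0.6],0],[[0,0,-0.3],0],[[0,0,-0.2],0],[[0,0,0],0],[[0,0,0],0]]' 0 40; python3 -m pendant '[[[0,0,0],0],[[0,0,0],0],[[0,0,0],0],[[0,0,0],0],[[0,0,0],0],[[0,0,1],0],[[0,0,3],0],[[0,0,4],0],[[0,0,4],0],[[0,0,4],0],[[0,0,4],0],[[0,0,4],0],[[0,0,4],0],[[0,0,0],0]]' 0.38 40
```

```text
time_s: 9.08
ee_pos: [0.4875, -0.2142, 0.0118]
eef_rot: [3.141, -0.0, -0.004]
force: [0.7, -0.4, -0.5]
grip_width: 0.0115
grip_force: 40.0
time_s: 10.25
ee_pos: [0.4886, -0.2147, 0.3003]
eef_rot: [3.136, -0.011, -0.004]
force: [-0.9, -0.1, 0.5]
grip_width: 0.0357
grip_force: 0.0
```

```bash
python3 -m pendant '[[[0.4,2.85,0],0.119],[[0.4,2.85,0],0.119],[[0.4,2.85,0],0.119],[[0.4,2.85,0],0.119],[[0.4,2.85,0],0.119],[[0.4,2.85,0],0.119],[[0.4,2.85,0],0.119],[[0.4,2.85,0],0.119],[[0.4,2.85,0],0.119],[[0.4,2.85,0],0.119],[[0.4,2.85,0],0.119],[[0.4,2.85,0],0.119],[[0.4,2.85,0],0.119],[[0.4,2.85,0],0.119],[[0.4,2.85,0],0.119],[[0.4,2.85,0],0.119],[[0,0,-1],0],[[0,0,-1],0],[[0,0,0],0],[[0,0,0],0]]' 0 10
python3 - <<'E'
from h import *
s=cam('scene','s6')
I=s['color'];a=cv2.resize(I[230:360,205:345],(430,400),interpolation=2);b=cv2.resize(I[130:310,380:550],(370,400),interpolation=2)
cv2.imwrite('pics/st6.png',np.hstack([a,b])[:,:,::-1])
E
```

```text
time_s: 11.92
ee_pos: [0.5511, 0.2409, 0.2711]
eef_rot: [-3.14, 0.0, 1.898]
force: [-1.1, -0.7, -0.2]
grip_width: 0.0003
grip_force: 0.0
```

View pics/st6.png

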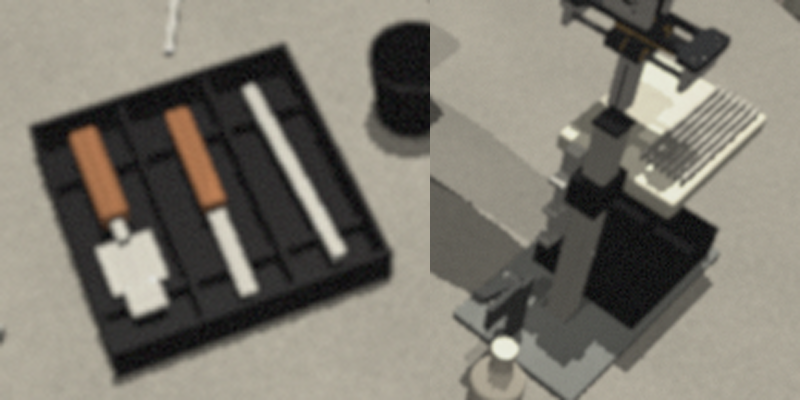

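The bar is flat on its ribs (left crop, (250,90)–(338,250)), and the pawl is still lying over at about (490,290). Now press slowly.

```bash
python3 -m pendant '[[[0,0,-0.5],0],[[0,0,-0.5],0],[[0,0,-0.2],0],[[0,0,-0.2],0],[[0,0,-0.2],0],[[0,0,-0.2],0],[[0,0,-0.2],0],[[0,0,-0.2],0],[[0,0,-0.2],0],[[0,0,-0.2],0],[[0,0,-0.2],0],[[0,0,-0.2],0]]' 0 10
```

```text
time_s: 12.97
ee_pos: [0.5514, 0.2418, 0.2425]
eef_rot: [3.14, 0.0, 1.9]
force: [-2.6, -2.4, 7.8]
grip_width: 0.0002
grip_force: 4.0
```

```bash
R='x'; python3 -m pendant '[[[0,0,-0.2],0],[[0,0,-0.2],0],[[0,0,-0.2],0],[[0,0,-0.2],0],[[0,0,-0.2],0],[[0,0,-0.2],0],[[0,0,-0.2],0],[[0,0,-0.2],0],[[0,0,-0.2],0],[[0,0,-0.2],0],[[0,0,-0.2],0],[[0,0,-0.2],0],[[0,0,-0.2],0],[[0,0,-0.2],0],[[0,0,-0.2],0],[[0,0,-0.2],0],[[0,0,-0.2],0],[[0,0,-0.2],0],[[0,0,-0.2],0],[[0,0,-0.2],0]]'
```

```text
time_s: 14.63
ee_pos: [0.5514, 0.2418, 0.2024]
eef_rot: [3.141, 0.0, 1.9]
force: [-3.6, -2.2, 8.0]
grip_width: 0.0004
grip_force: 4.0
```

```bash
python3 -m pendant '[[[0,0,-0.2],0],[[0,0,-0.2],0],[[0,0,-0.2],0],[[0,0,-0.2],0],[[0,0,-0.2],0],[[0,0,-0.2],0],[[0,0,-0.2],0],[[0,0,-0.2],0],[[0,0,-0.2],0],[[0,0,-0.2],0],[[0,0,-0.2],0],[[0,0,-0.2],0],[[0,0,-0.2],0],[[0,0,-0.2],0],[[0,0,-0.2],0],[[0,0,-0.2],0],[[0,0,-0.2],0],[[0,0,-0.2],0]]'
```

```text
time_s: 16.13
ee_pos: [0.5514, 0.2418, 0.1663]
eef_rot: [3.141, 0.0, 1.9]
force: [-4.4, -1.7, 7.7]
grip_width: 0.0007
grip_force: 4.0
```

Slower for the last 18 mm.

```bash
python3 -m pendant '[[[0,0,-0.15],0],[[0,0,-0.15],0],[[0,0,-0.15],0],[[0,0,-0.15],0],[[0,0,-0.15],0],[[0,0,-0.15],0],[[0,0,-0.15],0],[[0,0,-0.15],0],[[0,0,-0.1],0],[[0,0,-0.1],0],[[0,0,-0.1],0],[[0,0,-0.1],0]]'
```

```text
time_s: 17.13
ee_pos: [0.5514, 0.2418, 0.1503]
eef_rot: [3.141, 0.0, 1.9]
force: [-4.4, -1.4, 8.8]
grip_width: 0.0004
grip_force: 4.0
```

```bash
python3 -m pendant '[[[0,0,-0.05],0],[[0,0,-0.05],0],[[0,0,-0.05],0],[[0,0,-0.05],0],[[0,0,-0.05],0],[[0,0,0],0]]'
```

```text
time_s: 17.63
ee_pos: [0.5514, 0.2418, 0.1482]
eef_rot: [3.141, 0.0, 1.9]
force: [-5.1, -2.3, 10.4]
grip_width: 0.0007
grip_force: 5.5
```

```bash
python3 -m pendant '[[[0,0,-0.05],0],[[0,0,-0.05],0],[[0,0,-0.05],0],[[0,0,0],0]]'
```

```text
time_s: 17.97
ee_pos: [0.5515, 0.2418, 0.1481]
eef_rot: [3.14, 0.0, 1.9]
force: [-11.1, -4.9, 21.3]
grip_width: 0.0005
grip_force: 11.1
```

The lamp is on its stop: z held at 0.148, as expected, while the force rose to 21 N. Now retreat.

```bash
python3 -m pendant '[[[0,0,0.2],0],[[0,0,0.5],0],[[0,0,1.5],0],[[0,0,3],0],[[0,0,4],0],[[0,0,4],0],[[0,0,4],0],[[0,0,4],0],[[-1.5,-3,0],0],[[-1.5,-3,0],0],[[-1.5,-3,0],0],[[-1.5,-3,0],0],[[0,0,0],0],[[0,0,0],0],[[0,0,0],0]]'
python3 - <<'E'
from h import *
s=cam('scene','s7')
I=s['color'];a=cv2.resize(I[190:370,205:400],(430,400),interpolation=2);b=cv2.resize(I[130:340,380:560],(343,400),interpolation=2)
cv2.imwrite('pics/st7.png',np.hstack([a,b])[:,:,::-1])
E
```

```text
time_s: 19.22
ee_pos: [0.4916, 0.1222, 0.3576]
eef_rot: [3.141, -0.0, 1.9]
force: [1.1, 0.5, -0.3]
grip_width: 0.0006
grip_force: 0.0
```

View pics/st7.png

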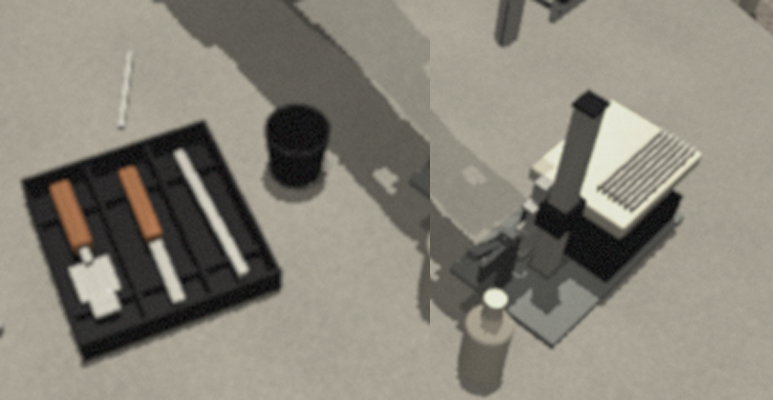

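The lamp sits down over the tray (panel at about (620,170)) and the pawl is over and clear at about (490,245). The bar is flat in its compartment. The pot, bottle and other tools are where they were.

```bash
python3 -c "
from station import ctrl
print(ctrl.hand_in())"
```

```text
the job is handed in; nothing more can be done
None
```

The job is done and handed in at about 19 s: I flicked the pawl right over with the bar, laid the bar flat back in its compartment, then pressed the lamp down gently onto its stop, with the other tools, pot and bottle left where they were.

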